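Clamp the charger in the desk dock with its sunken knob

TASK

Lay the black laptop charger brick flat in the open bay of the grey desk dock, lengthwise between the end stop and the sprung cheek, and let go of it. Then reach into the round well, turn the small sunken knob clockwise until the cheek holds the charger snugly with about 8 N (never more than 20 N, which would bend the cheek), and leave the knob there. Do not jam your fingers against the dock, and leave the other things on the desk where they are.

Things in the scene. Friction and masses are not known exactly. Their poses are not given: they have to be found in the camera images.
- charger: Loose black laptop power brick lying flat, 50 (x) x 112 (y) x 30 (z) mm, 0.18 to 0.33 kg. Origin at the underside, mid-width; along y its end faces lie at -55 and +57 mm (its middle is at y = +1 mm). Grip it across the 50 mm sides. Either way round is good in the bay.
- dock: Plain grey desk dock fixed to the desk, 92 (x) x 268 (y) mm; origin at the desk top under its middle. At its -y end a raised deck, y -133 to -41 mm, top at z = 44 mm, with a round well: diameter 72 mm, axis at x = 0, y = -87 mm, floor at z = 10 mm. The rest is the bay, a flat tray with upper side at z = 8 mm, open along both long sides.
- bay (a point): Point on the tray's upper side at dock x = 0, y = +49.4 mm; axes as the dock's. On average the middle of the bay between cheek and end stop: the charger's middle goes here, its length along y, with 6.5 mm or more of room in all along its length.
- stop_mean (a point): Mean place of the end stop's face, on the tray at dock y = +111 mm; axes as the dock's. The stop is black with a rubber face, 56 mm wide, 26 mm high; its true face lies up to 2.5 mm either way along y, set differently every time and not measured.
- clamp: Clamp works fixed in the dock, with the knob and sprung cheek it carries. Origin on the knob's axis at the well's floor; axes as the dock's. The cheek (black, rubber face 44 mm wide, 26 mm high) faces the end stop: its free face stands at dock y = -14 mm + 12 mm per rad of the knob, on a spring of 8 N/mm with 8 mm travel.
- knob_top (a point): Point on the knob's axis at its flat top, 36 mm above the desk, 8 mm below the well's rim. Axes as the dock's; it does not turn with the knob. The knob is a black bar 28 mm long, 12 mm thick (two flats to pinch), 20 mm high, lower edge 16 mm above the desk, on a 30 mm disc; a white line on the top marks one half of it.
- knob (a joint): Knob angle, rad, clockwise from above, 0 to 2, starts at 0 to 0.3. At 0 the bar lies along the dock's x, at q it is turned -q about z. Friction about 0.17 N m; it stays where left. At first the cheek only slides the charger; once charger and stop touch, 1 rad adds 96 N, each N 0.012 N m: 8 N are 0.1 N m more, 0.083 rad after first pressure.
- note_pad: Bystander: small yellow memo pad, 36x48x13 mm, on the desk; origin at its underside. Leave it where it is.
- stapler: Bystander: blue stapler, 125x30x43 mm, on the desk; origin at its underside. Leave it where it is.
- lemon: Bystander: lemon, 78x55x56 mm, on the desk; origin at its underside. Leave it where it is.
- tape_roll: Bystander: roll of tape lying flat, 53x53x18 mm, on the desk; origin at its underside. Leave it where it is.
- earbud_case: Bystander: white earbud case, 47x60x24 mm, on the desk; origin at its underside. Leave it where it is.
- usb_stick: Bystander: dark USB stick, 18x52x8 mm, on the desk; origin at its underside. Leave it where it is.
Things that resemble listed ones, but are neither listed nor needed, are in the scene too. There is more than one size of the charger; the one meant has the size given above.

How it is judged:
By the outcome, as a careful person would: the job done as asked, in the order asked, and still so for the second after the job is handed in, with the robot touching nothing.
It also fails if it takes over 72 s, if anything falls off the work surface, if the arm or the gripper's body presses on something with over 40 N, if the wrist force passes 120 N, or if a joint passes its speed limit or range.

ROBOT

A 6-joint arm with a two-finger parallel gripper is mounted at the origin on a cart in front of the work surface, level with it; the furniture and walls round the work are solid. World frame = base frame: x ahead of the robot, y to its left, z up, the work surface at z = 0. Lengths are in mm, angles in rad, forces in N, time in s.
With the tool pointing down it reaches from about 300 to 775 mm from the base axis. Payload 14.6 kg.
Tool frame: the origin (TCP) lies midway between the tips of the shut fingers; the grasp point (between the pads) lies grasp_offset behind it (grasp_offset is the distance from the TCP to the grasp point, in mm); z points along the fingers, y is the line along which they close (so a half turn about z gives the same grasp; the last joint's range is limited). The gripper opens to 94 mm and grips with 3 to 60 N. Pads are 16 mm wide; open, the fingers measure 119 mm over their backs; the gripper's body (75 mm by 177 mm) begins 78 mm behind the grasp point.
Start: joints at [1.093, 0.3, 1.521, -0, 1.321, -0.067], TCP at [219.635, 504.232, 172.046] pointing down, gripper open.
Joint ranges: [-3.03, 3.03], [-0.79, 2.21], [0.23, 2.52], [-1.04, 4.18], [0, 3.07], [-2.55, 2.55]. Speed limits (rad/s): [2.22, 2.22, 2.57, 3.14, 3.14, 3.14].

INTERFACE

Orientations are given as [roll, pitch, yaw] about the fixed x, y, z axes, in that order (R = Rz(yaw) Ry(pitch) Rx(roll)).
In Python, from cell import * gives the robot as it stands. The module is installed in compiled form; this text tells all that it offers.
- The arm moves only by the shell command python3 -m jog 'ROWS' [FORCE]. ROWS is JSON, a list of rows, each a list of 3 entries, a list of its own where there are three numbers: the finger opening in mm, from 0 to 94, then the shift along the tool's x, y, z in units of 50 mm (1.0 is 50 mm), then the turn about the tool's z in units of 180 degrees (1.0 is 180 degrees). In form: [[fingers, [dx, dy, dz], twist], ...]. A call has 1 to 20 rows; each row shifts and turns the commanded pose from where the row before left it, along the tool's axes as they then stand; what a row does not reach is not made up. A row lasts 1/10 s, in which the tool goes at most 50 mm and 8.59 degrees, less where a joint would pass 70% of its speed; a pose out of reach is approached as far as the arm can. A call with a number of a shift or a turn outside -1 to 1 is refused whole. A call with a gripper value outside its range is refused whole. The fingers move at their own pace and stop on an object; FORCE is the grip in N (left out, the last holds). Time passes only in rows, so rows that do not move let the fingers close. It gives the time, the measured TCP pose, the force, the opening and the grip force at its end, in the units of the state.
- read_state(): the state, without advancing time (a new reading comes with each control period).
- camera(name): name is "scene" or "top" or "wrist"; returns the picture (384x512x3 uint8, red, green, blue); there is no depth.
- calibration(name): a dict with "mtx" (3x3 intrinsics, pixels), "cam_to_world" (4x4, takes a point from camera to world coordinates); the wrist camera has in their place "hand_eye" (4x4, takes a point from camera to tool coordinates, whose origin is the TCP and whose axes are the flange's). Camera axes: x right, y down, z forward; pixel columns grow to the right and rows downward; lengths in mm; the calibration is good to about 2 mm. A picture is of the moment at which its call begins: read the wrist's pose just before it. calibration takes no time and is no camera call.
- sign_off(): hands the job in; it is judged then, once.
Trained networks look in the newest picture that a camera, given by its name, has taken for a name from the list of things; names that differ only in an ending like _2 or _b are one class to them, and where a whole thing is asked for, a point or a joint stands for the part that bears it (a point fixed in the world has none). Each returns a list of dicts, best first, with "conf" (0 to 1); they miss things now and then, are a little off and sometimes report something else, mostly with a low value. They report only what shows in the picture. A call takes as long as a camera call. They do not tell look-alikes from the thing itself.
- regions_of(camera, query): "pixels" (384x512 bool, what is visible of it) and "rect" ([centre column, centre row, width, height] in pixels, round what is visible of it).
The state is a dict: "clock": time; "joints": joint angles; "qd": joint speeds; "effort": joint torques, N m; "eef_pos": TCP position; "eef_rot": TCP orientation; "wrist_force": force on the tool from outside, world axes, zero at the start; "moment": the same for the moment, N m; "finger_gap": finger opening in mm; "finger_force": force on a finger pad.
Only numpy, scipy, OpenCV 4.12 (cv2) and the standard library are available. Lean on these libraries where they do the work, as an engineer would, in place of code of your own. Each camera call takes 0.05 s, during which the arm holds its last target. There are 200 camera calls.

## Working session

There is one attempt and no reset: what is moved stays moved. The work goes in short steps, Python scripts to look and compute and a shell command to move; the robot and the scene stay as the last step left them, time stands still between calls to the robot, and variables do not carry over. Pictures are saved under pics/ and viewed, at most 10 in all, crops included, and the job is handed in when it is done.

```bash
mkdir -p pics
cat > h.py <<'E'
from cell import *
import numpy as np, cv2
from scipy.spatial.transform import Rotation as R
def T():
    s=read_state(); M=np.eye(4); M[:3,:3]=R.from_euler('xyz',s['eef_rot']).as_matrix(); M[:3,3]=s['eef_pos']; return M
def c2w(n,M=None):
    c=calibration(n)
    return np.array(c['mtx']), (np.array(c['cam_to_world']) if n!='wrist' else (T() if M is None else M)@np.array(c['hand_eye']))
def px2w(n,uv,z,M=None):
    K,C=c2w(n,M); uv=np.atleast_2d(uv).astype(float)
    d=(np.linalg.inv(K)@np.c_[uv,np.ones(len(uv))].T).T@C[:3,:3].T
    o=C[:3,3]; return o+d*((z-o[2])/d[:,2])[:,None]
def w2px(n,P,M=None):
    K,C=c2w(n,M); P=np.atleast_2d(P); p=(P-C[:3,3])@C[:3,:3]; q=p@K.T; return q[:,:2]/q[:,2:]
def delta(pos,yaw_axis=None):
    """rows needed in tool axes: world target -> mm in tool axes"""
    M=T(); return M[:3,:3].T@(np.array(pos)-M[:3,3])
def save(n,f,crop=None,k=1):
    im=camera(n); 
    if crop: im=im[crop[1]:crop[3],crop[0]:crop[2]]
    cv2.imwrite('pics/'+f,cv2.resize(im[:,:,::-1],None,fx=k,fy=k,interpolation=cv2.INTER_CUBIC))
def minrect(n,px,z,M=None):
    c=max(cv2.findContours(px.astype(np.uint8),0,2)[0],key=cv2.contourArea)[:,0]
    w=px2w(n,c,z,M)[:,:2].astype(np.float32); return cv2.minAreaRect(w)
E
python3 - <<'E'
from h import *
s=read_state(); print({k:np.round(v,3).tolist() for k,v in s.items()})
save('top','t1.png',k=1.5); print(calibration('wrist')['hand_eye'])
for q,z in [('charger',30),('dock',44),('clamp',36),('knob',36),('note_pad',13),('stapler',40),('lemon',28),('tape_roll',18),('earbud_case',24),('usb_stick',8)]:
    for r in regions_of('top',q):
        print(q,round(r['conf'],2),np.round(r['rect']),[np.round(x,1) for x in minrect('top',r['pixels'],z)])
E
```

```text
{'clock': 0.0, 'joints': [1.093, 0.3, 1.522, 0.0, 1.321, -0.067], 'qd': [-0.0, -0.0, 0.002, 0.001, -0.001, 0.001], 'effort': [-0.001, -53.182, -35.273, 0.071, 0.024, -0.0], 'eef_pos': [219.477, 503.994, 171.495], 'eef_rot': [-3.14, -0.0, 2.731], 'wrist_force': [0.09, -0.018, 0.221], 'moment': [-0.017, -0.016, 0.016], 'finger_force': 0.0, 'finger_gap': 94.06}
[[-6.20993183e-04 -9.67558592e-01 -2.52645969e-01  7.35835635e+01]
 [ 9.99999563e-01 -4.24339540e-04 -8.32863256e-04 -6.16177796e-01]
 [ 6.98636325e-04 -2.52646376e-01  9.67558433e-01 -2.12686588e+02]
 [ 0.00000000e+00  0.00000000e+00  0.00000000e+00  1.00000000e+00]]
charger 0.85 [313. 237.  51.  29.] [array([ 474.3, -342.4]), array([ 48.5, 114.1]), np.float64(16.2)]
charger 0.69 [370. 174.  40.  24.] [array([ 628.9, -483.1]), array([39.6, 90.2]), np.float64(17.8)]
dock 0.82 [179. 226. 114.  54.] [array([501.3,  17.1]), array([128.9,  89.3]), np.float64(87.3)]
dock 0.67 [242. 273.  21.  22.] [array([ 387.1, -179.2]), array([33.6, 47.3]), np.float64(58.4)]
clamp 0.97 [203. 224.  39.  39.] [array([ 494.3, -107.4]), array([42.5, 44
[... 519 characters left out ...]
emon 0.96 [202. 137.  24.  20.] [array([718.8, -67. ]), array([60.1, 60.6]), np.float64(27.3)]
lemon 0.48 [285. 282.  19.  14.] [array([ 372.4, -273.2]), array([46.9, 14.8]), np.float64(46.2)]
tape_roll 0.7 [203. 137.  24.  22.] [array([722.1, -63.9]), array([56.8, 72.6]), np.float64(1.1)]
earbud_case 0.93 [392. 225.  28.  21.] [array([ 502.7, -530. ]), array([47.5, 65.8]), np.float64(16.2)]
earbud_case 0.44 [202. 136.  28.  21.] [array([720.9, -66. ]), array([63.1, 62.6]), np.float64(28.6)]
usb_stick 0.73 [286. 282.  19.  20.] [array([ 370.8, -275.1]), array([53.2, 20.5]), np.float64(51.5)]
usb_stick 0.54 [243. 273.  22.  21.] [array([ 387.1, -178.8]), array([36.3, 48.8]), np.float64(54.5)]
```

View pics/t1.png

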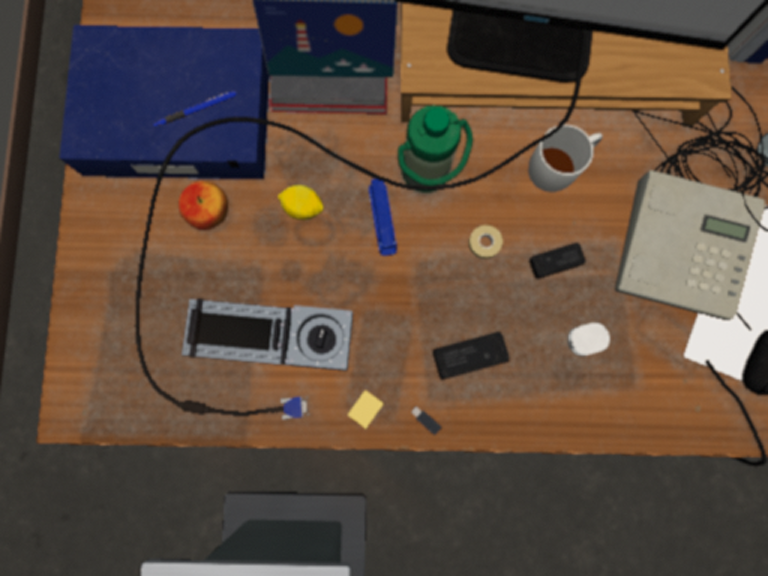

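The dock lies at px (267,335), with its well at (321,336). The 112 mm charger is at (470,355), and the one at (557,260) is the smaller look-alike. I'll look at the dock on the way.

Run:
```python
from h import *
print(delta([495,-20,260])/50)
```

```text
[-9.23630479 -7.41256864 -1.75929491]
```

```bash
python3 -m jog '[[94,[-0.77,-0.618,-0.146],0],[94,[-0.77,-0.618,-0.146],0],[94,[-0.77,-0.618,-0.146],0],[94,[-0.77,-0.618,-0.146],0],[94,[-0.77,-0.618,-0.146],0],[94,[-0.77,-0.618,-0.146],0],[94,[-0.77,-0.618,-0.146],0],[94,[-0.77,-0.618,-0.146],0],[94,[-0.77,-0.618,-0.146],0],[94,[-0.77,-0.618,-0.146],0],[94,[-0.77,-0.618,-0.146],0],[94,[-0.77,-0.618,-0.146],0],[94,[0,0,0],0.047],[94,[0,0,0],0.047],[94,[0,0,0],0.047],[94,[0,0,0],0.047],[94,[0,0,0],0.047],[94,[0,0,0],0.047],[94,[0,0,0],0.047],[94,[0,0,0],0.047]]'
python3 -m jog '[[94,[0,0,0],0],[94,[0,0,0],0],[94,[0,0,0],0]]'
python3 - <<'E'
from h import *
s=read_state(); print(s['clock'],s['eef_pos'],s['eef_rot'],s['joints'])
M=T(); save('wrist','w1.png',k=1.5); np.save('M1.npy',M)
for q,z in [('dock',44),('clamp',36),('knob',36)]:
    for r in regions_of('wrist',q):
        print(q,round(r['conf'],2),np.round(r['rect']),[np.round(x,1) for x in minrect('wrist',r['pixels'],z,M)])
E
```

```text
clock: 2.55
eef_pos: [495.1, -20.2, 259.7]
eef_rot: [3.141, 0.0, 1.543]
wrist_force: [1.1, 0.6, 0.1]
finger_gap: 94.1
finger_force: 0.0
clock: 2.85
eef_pos: [495.1, -20.2, 259.7]
eef_rot: [3.142, 0.0, 1.553]
wrist_force: [-0.4, -0.4, -0.2]
finger_gap: 93.7
finger_force: 0.0
2.85 [495.12228256 -20.22088741 259.6766378 ] [3.14152654e+00 3.93512411e-05 1.55309712e+00] [-1.14724231e-01  1.22204197e-01  1.53309664e+00 -3.28792381e-05
  1.48622220e+00 -9.70222536e-02]
dock 0.79 [265. 153.  73. 194.] [array([505.2,  23.1]), array([130.2,  84.6]), np.float64(85.8)]
dock 0.64 [190. 254.  39.  31.] [array([ 395.8, -160.9]), array([40. , 45.9]), np.float64(56.4)]
clamp 0.79 [258. 194.  61.  60.] [array([500.1, -42.4]), array([29.2, 85.5]), np.float64(85.7)]
knob 0.55 [258. 210.  22.  24.] [array([496.4, -99.7]), array([29.6, 29.7]), np.float64(89.0)]
```

View pics/w1.png

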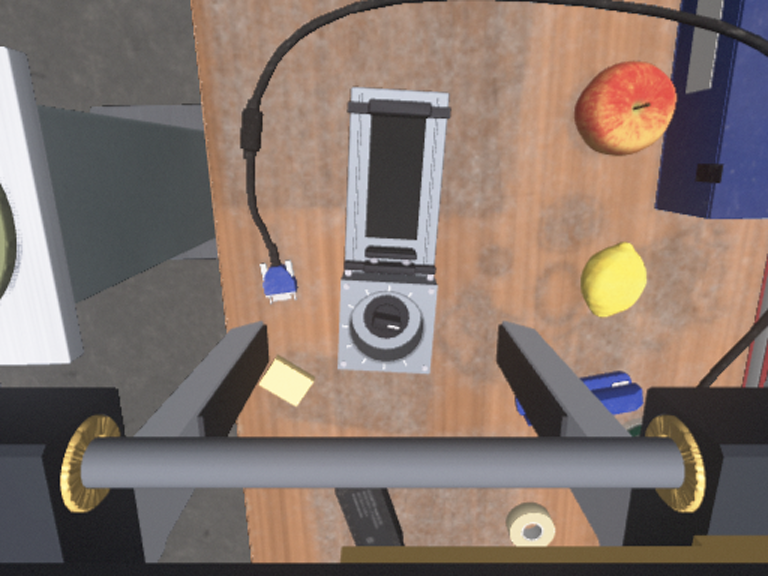

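The wrist view shows the deck with its well at px (387,322), the cheek at (392,252), and the end stop at (400,107). I'll fit the dock pose from its corners.

```bash
cat >> h.py <<'E'
def dockP(p,L): # p=x,y,yaw ; L local points
    L=np.atleast_2d(L).astype(float); c,s=np.cos(p[2]),np.sin(p[2])
    return np.c_[p[0]+c*L[:,0]-s*L[:,1],p[1]+s*L[:,0]+c*L[:,1],L[:,2]]
E
python3 - <<'E'
from h import *
from scipy.optimize import least_squares
M=np.load('M1.npy'); 
L=[[-46,-133,44],[46,-133,44],[46,-41,44],[-46,-41,44],[-46,134,8],[46,134,8]]
px=np.array([[338,371],[431,374],[437,283],[343,278],[353,87],[449,92]])/1.5
f=lambda p:(w2px('wrist',dockP(p,L),M)-px).ravel()
r=least_squares(f,[495,-20,-.03]); print(r.x,np.degrees(r.x[2]),np.round(r.fun,1))
np.save('dock.npy',r.x)
im=cv2.imread('pics/w1.png')
def poly(P,col):
    q=np.int32(np.round(w2px('wrist',dockP(r.x,P),M)*1.5)); cv2.polylines(im,[q],True,col,1)
poly(L[:4],(0,0,255)); t=np.linspace(0,6.28,60)
poly(np.c_[36*np.cos(t),-87+36*np.sin(t),0*t+44],(0,255,0))
poly([[-28,111,8],[28,111,8],[28,111,34],[-28,111,34]],(0,255,255))
poly([[-22,-14,8],[22,-14,8],[22,-14,34],[-22,-14,34]],(255,255,0))
poly([[-46,-41,8],[46,-41,8],[46,134,8],[-46,134,8]],(255,0,255))
cv2.imwrite('pics/w1o.png',cv2.resize(im[60:400,300:500],None,fx=1.75,fy=1.75))
print('bay',dockP(r.x,[0,49.4,8]),'knob',dockP(r.x,[0,-87,36]))
print(delta([474,-342,120])/50)
E
```

```text
[ 5.04394175e+02 -2.05529466e+01 -7.34778922e-02] -4.209973110673278 [ 0.4 -1.7 -0.2 -0.5  1.1  0.9 -0.9  0.8 -1.2 -0.2  0.8  0.4]
bay [[508.02071787  28.71375803   8.        ]] knob [[ 498.00734941 -107.31819576   36.        ]]
[-6.44290993 -0.29379886  2.79303696]
```

View pics/w1o.png

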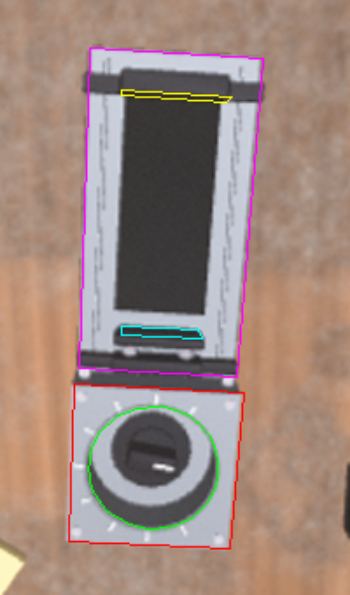

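```bash
python3 -m jog '[[94,[-0.8,-0.037,0.35],0],[94,[-0.8,-0.037,0.35],0],[94,[-0.8,-0.037,0.35],0],[94,[-0.8,-0.037,0.35],0],[94,[-0.8,-0.037,0.35],0],[94,[-0.8,-0.037,0.35],0],[94,[-0.8,-0.037,0.35],0],[94,[-0.8,-0.037,0.35],0],[94,[0,0,0],-0.047],[94,[0,0,0],-0.047],[94,[0,0,0],0],[94,[0,0,0],0],[94,[0,0,0],0]]'
python3 - <<'E'
from h import *
M=T(); save('wrist','w2.png',k=1.5); np.save('M2.npy',M)
print(np.degrees(read_state()['eef_rot'][2]))
for q in ['charger']:
    for r in regions_of('wrist',q):
        print(q,round(r['conf'],2),np.round(r['rect']),[np.round(x,1) for x in minrect('wrist',r['pixels'],30,M)])
E
```

```text
clock: 4.35
eef_pos: [473.7, -339.7, 119.8]
eef_rot: [3.141, 0.0, 1.842]
wrist_force: [-0.1, 0.8, -0.0]
finger_gap: 93.9
finger_force: 0.0
105.5779825500232
charger 0.84 [253. 183.  54. 115.] [array([ 474.1, -344.8]), array([ 51. , 115.6]), np.float64(15.6)]
charger 0.62 [351. 345.  36.  39.] [array([ 630.3, -497.8]), array([41. , 53.8]), np.float64(18.5)]
```

View pics/w2.png

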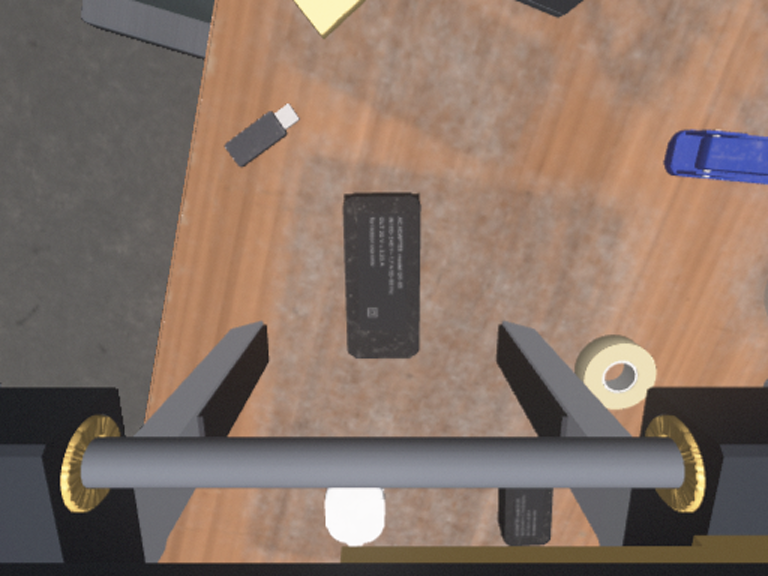

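Run:
```python
from h import *
import cell; print([n for n in dir(cell) if not n.startswith('__')], getattr(cell,'grasp_offset',None))
print(delta([474,-343.5,10])/50)
```

```text
['Unreachable', 'calibration', 'camera', 'grasp_offset', 'read_state', 'regions_of', 'sign_off'] 18.8
[-0.07477855 -0.01405884  2.19631792]
```

```bash
python3 -m jog '[[94,[-0.075,-0.014,0.4],0],[94,[0,0,0.5],0],[94,[0,0,0.5],0],[94,[0,0,0.5],0],[94,[0,0,0.28],0],[94,[0,0,0.1],0],[40,[0,0,0],0],[40,[0,0,0],0],[40,[0,0,0],0],[40,[0,0,0],0],[40,[0,0,0],0],[40,[0,0,0],0],[40,[0,0,0],0],[40,[0,0,0],0]]' 30
```

```text
clock: 5.85
eef_pos: [473.8, -343.6, 5.7]
eef_rot: [-3.142, -0.0, 1.845]
wrist_force: [-0.1, -0.4, 0.5]
finger_gap: 40.3
finger_force: 0.0
```

Run:
```python
from h import *
s=read_state(); print(s['finger_gap'],s['finger_force'])
save('wrist','w3.png',k=1.5)
```

```text
40.3271716753929 0.0
```

View pics/w3.png

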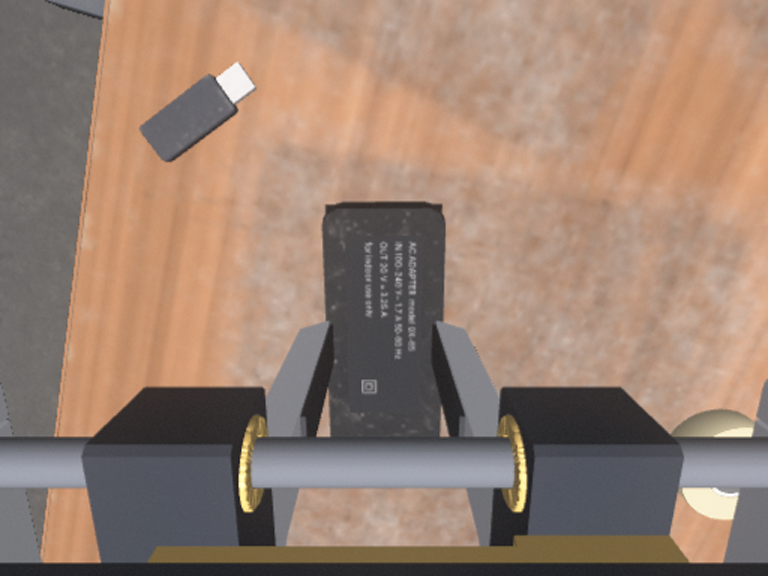

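```bash
python3 -m jog '[[20,[0,0,0],0],[20,[0,0,0],0],[20,[0,0,0],0],[20,[0,0,0],0],[20,[0,0,0],0]]' 30
```

```text
clock: 6.4
eef_pos: [473.9, -343.6, 5.7]
eef_rot: [3.142, 0.0, 1.845]
wrist_force: [-0.6, 0.2, -0.1]
finger_gap: 20.2
finger_force: 0.0
```

Run:
```python
from h import *
print(calibration('wrist')['mtx'], w2px('wrist',T()[:3,3])*1.5)
camera('wrist')
for q in ['charger']:
    for r in regions_of('wrist',q):
        print(q,round(r['conf'],2),np.round(r['rect']),[[np.round(x,1) for x in minrect('wrist',r['pixels'],z)] for z in (0,30)])
# end corners of charger's far top edge in w2 and w3
for im,M in (('w2',np.load('M2.npy')),('w3',T())):
    uv=np.array([[345,195],[420,195]] if im=='w2' else [[325,208],[443,208]])/1.5
    for z in (0,15,30): p=px2w('wrist',uv,z,M); print(im,z,np.round(p,1).tolist(),np.linalg.norm(p[0]-p[1]))
save('scene','s1.png',k=1.5)
r=regions_of('scene','charger'); print([x['rect'] for x in r])
```

```text
[[311.94439368   0.         254.67763762]
 [  0.         311.94439368 186.72346636]
 [  0.           0.           1.        ]] [[383.66204718 315.05232482]]
charger 0.85 [255. 213.  83. 162.] [[array([ 475.9, -350.6]), array([ 58. , 123.1]), np.float64(16.2)], [array([ 472.8, -340. ]), array([ 50. , 106.2]), np.float64(16.2)]]
charger 0.48 [477. 310.  54.  74.] [[array([ 656.4, -355.5]), array([42.7, 15.9]), np.float64(15.7)], [array([ 628.5, -344.2]), array([36.9, 13.7]), np.float64(15.7)]]
w2 0 [[435.1, -301.0, 0.0], [485.8, -286.9, 0.0]] 52.58924015089362
w2 15 [[435.9, -299.6, 15.0], [484.3, -286.1, 15.0]] 50.216825215949115
w2 30 [[436.8, -298.1, 30.0], [482.9, -285.3, 30.0]] 47.84441028100452
w3 0 [[434.0, -302.5, 0.0], [486.7, -287.7, 0.0]] 54.70997799919383
w3 15 [[435.4, -300.5, 15.0], [484.4, -286.7, 15.0]] 50.95137967458508
w3 30 [[436.7, -298.5, 30.0], [482.2, -285.7, 30.0]] 47.192781349976336
[[275.9, 254.2, 46.9, 36.8], [363.7, 251.9, 42.4, 32.1]]
```

View pics/s1.png

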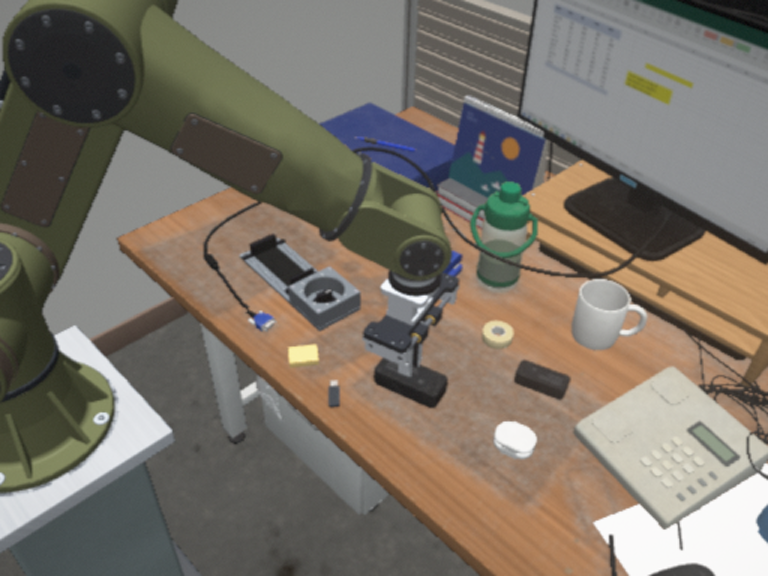

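The fingers closed to 20 mm without touching anything, and in this view they seem to end above the charger (px 410,372). I'll compare the projected TCP with the visible finger tips.

Run:
```python
from h import *
im=camera('scene')[:,:,::-1].copy(); M=T()
k=6; x0,y0=225,170
cr=cv2.resize(im[y0:y0+100,x0:x0+100],None,fx=k,fy=k,interpolation=cv2.INTER_CUBIC)
for dz,c in ((0,(0,0,255)),(15,(0,255,255)),(30,(0,255,0)),(45,(255,255,0)),(60,(255,0,255))):
    for sy in (-10,10):
        u=w2px('scene',(M@[0,sy,-dz,1])[:3])[0]; u=(u+.5-[x0,y0])*k; cv2.circle(cr,tuple(int(v) for v in u),4,c,-1)
cv2.imwrite('pics/s2.png',cr)
```

```text
(no output)
```

View pics/s2.png

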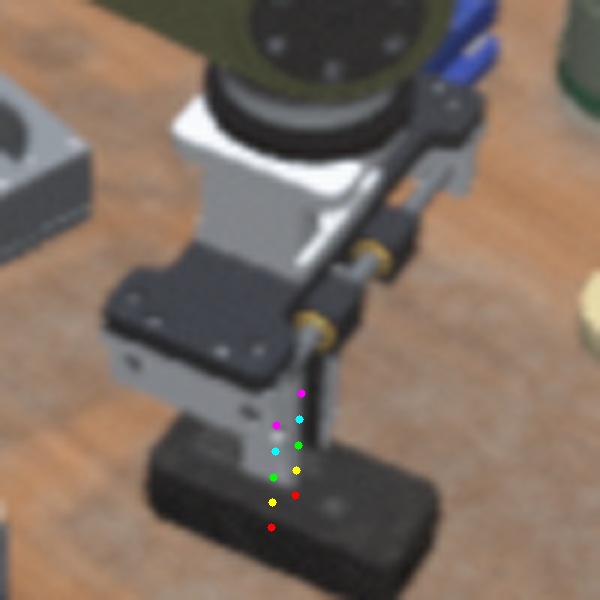

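The real finger tips end about 30 mm above the nominal TCP, near the green marks, so they are above the charger. I'll open, go 24 mm lower and grip.

```bash
python3 -m jog '[[94,[0,0,0],0],[94,[0,0,0],0],[94,[0,0,0],0],[94,[0,0,0],0],[94,[0,0,0],0],[94,[0,0,0],0],[94,[0,0,0],0],[94,[0,0,0],0],[94,[0,0,0.16],0],[94,[0,0,0.16],0],[94,[0,0,0.16],0],[94,[0,0,0],0],[40,[0,0,0],0],[40,[0,0,0],0],[40,[0,0,0],0],[40,[0,0,0],0],[40,[0,0,0],0],[40,[0,0,0],0],[40,[0,0,0],0]]' 30
```

```text
clock: 8.55
eef_pos: [474.0, -343.6, -18.2]
eef_rot: [3.141, 0.0, 1.845]
wrist_force: [0.8, 0.2, 0.7]
finger_gap: 49.9
finger_force: 30.0
```

```bash
python3 -m jog '[[40,[0,0,-0.3],0],[40,[0,0,-0.6],0],[40,[0,0,-0.7],0],[40,[0,0,-0.3],0],[40,[0,0,-0.1],0],[40,[0,0,0],0]]' 30
python3 - <<'E'
from h import *
M=np.load('M2.npy'); t=np.radians(106)
d=np.array([np.cos(t),np.sin(t)])
# far bottom/top edges, near edge ; distance along charger axis from grip TCP
for uv,z in (((382,193),0),((382,193),15),((382,196),30),((383,357),0),((383,357),15),((383,357),30)):
    p=px2w('wrist',np.array(uv)/1.5,z,M)[0]; print(uv,z,np.round(p,1),(p[:2]-[474,-343.6])@d)
p=np.load('dock.npy'); s=read_state(); print(s['eef_pos'],s['eef_rot'][2])
print('deg turn',np.degrees(s['eef_rot'][2]-p[2])-90)
b=dockP(p,[0,49.4,0])[0]; b[2]=s['eef_pos'][2]; print(b,delta(b)/50)
E
```

```text
clock: 9.15
eef_pos: [473.7, -343.5, 81.4]
eef_rot: [-3.142, -0.0, 1.845]
wrist_force: [0.3, 0.1, -1.9]
finger_gap: 49.9
finger_force: 30.0
(382, 193) 0 [ 459.7 -292.7    0. ] 52.843520329396874
(382, 193) 15 [ 459.5 -291.7   15. ] 53.93021476760689
(382, 196) 30 [ 459.7 -292.4   30. ] 53.12956961472477
(383, 357) 0 [ 493.7 -412.1    0. ] -71.25742985671373
(383, 357) 15 [ 491.8 -405.7   15. ] -64.57227156349968
(383, 357) 30 [ 490.  -399.2   30. ] -57.887113270285774
[ 473.74359786 -343.53483276   81.43519016] 1.844860854443257
deg turn 19.912713859170793
[508.02071787  28.71375803  81.43519016] [6.98157688e+00 2.67491269e+00 2.69805056e-04]
```

```bash
python3 -m jog '[[40,[0.4,0.153,0],0],[40,[0.73,0.279,0],0],[40,[0.73,0.279,0],0],[40,[0.73,0.279,0],0],[40,[0.73,0.279,0],0],[40,[0.73,0.279,0],0],[40,[0.73,0.279,0],0],[40,[0.73,0.279,0],0],[40,[0.73,0.279,0],0],[40,[0.73,0.279,0],0],[40,[0.0,0,0],0.037],[40,[0,0,0],0.037],[40,[0,0,0],0.0366],[40,[0,0,0],0],[40,[0,0,0],0],[40,[0,0,0],0]]' 30
python3 - <<'E'
from h import *
p=np.load('dock.npy'); s=read_state(); M=T(); np.save('M3.npy',M)
im=camera('wrist')[:,:,::-1].copy(); im=cv2.resize(im,None,fx=1.5,fy=1.5); cv2.imwrite('pics/raw3.png',im)
def poly(P,col):
    q=np.int32(np.round(w2px('wrist',dockP(p,P),M)*1.5)); cv2.polylines(im,[q],True,col,1)
poly([[-28,111,8],[28,111,8],[28,111,34],[-28,111,34]],(0,255,255))
poly([[-46,-41,8],[46,-41,8],[46,134,8],[-46,134,8]],(255,0,255))
cv2.imwrite('pics/w4.png',im)
print('yaw err deg',np.degrees(s['eef_rot'][2]-p[2])-90)
b=dockP(p,[0,51.4,0])[0]; b[2]=-9; print(s['eef_pos'],delta(b)/50)
E
```

```text
clock: 10.75
eef_pos: [507.5, 27.8, 81.1]
eef_rot: [-3.141, 0.0, 1.5]
wrist_force: [0.5, -0.4, -1.9]
finger_gap: 50.2
finger_force: 30.0
yaw err deg 0.14826196929369928
[507.49730142  27.83410622  81.06704715] [0.0583608  0.00815925 1.80518187]
```

View pics/w4.png

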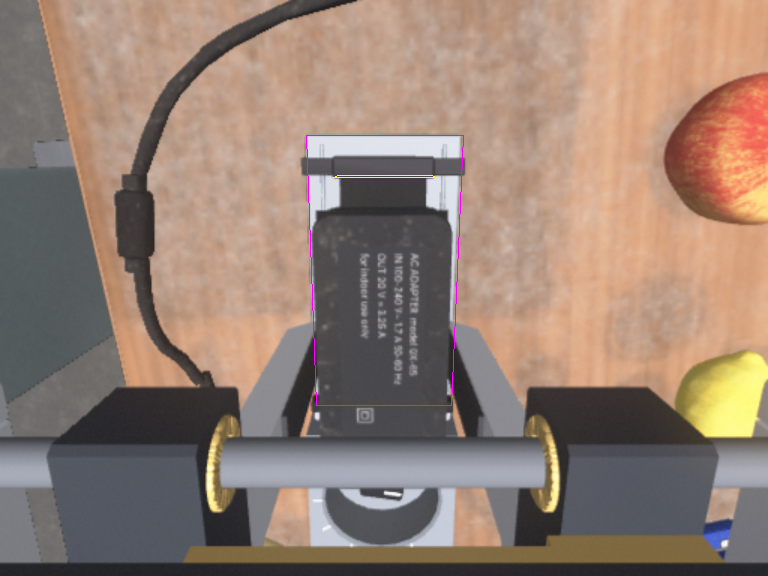

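Charger is aligned with the bay. It spans px 315-450, its far end is at row 215, and the stop face is at row 177. I'll lower it.

```bash
python3 -m jog '[[40,[0.058,0.008,0.3],0],[40,[0,0,0.5],0],[40,[0,0,0.5],0],[40,[0,0,0.3],0],[40,[0,0,0.1],0],[40,[0,0,0.06],0],[40,[0,0,0.03],0],[40,[0,0,0],0]]' 30
```

```text
clock: 11.6
eef_pos: [508.7, 30.8, -7.3]
eef_rot: [3.141, -0.0, 1.498]
wrist_force: [-0.2, -0.8, -1.4]
finger_gap: 50.1
finger_force: 30.0
```

```bash
python3 -m jog '[[40,[0,0,0.02],0],[40,[0,0,0.02],0],[40,[0,0,0],0]]' 30
```

```text
clock: 11.9
eef_pos: [508.4, 30.8, -9.8]
eef_rot: [3.141, -0.0, 1.497]
wrist_force: [0.2, 0.6, -1.7]
finger_gap: 50.3
finger_force: 30.0
```

```bash
python3 -m jog '[[80,[0,0,0.006],0],[80,[0,0,0],0],[80,[0,0,0],0],[80,[0,0,0],0],[80,[0,0,0],0],[80,[0,0,-0.2],0],[80,[0,0,-0.6],0],[80,[0,0,-0.6],0],[50,[0,0,-0.4],0],[50,[0,0,0],0]]' 30
python3 - <<'E'
from h import *
k=dockP(np.load('dock.npy'),[0,-87,0])[0]; k[2]=70; print(delta(k)/50)
E
```

```text
clock: 12.9
eef_pos: [509.9, 30.8, 83.1]
eef_rot: [3.136, -0.0, 1.497]
wrist_force: [-0.1, -0.4, -0.3]
finger_gap: 67.4
finger_force: 0.0
[-2.77183594 -0.03610343  0.26133205]
```

```bash
python3 -m jog '[[30,[-0.69,-0.009,0.065],0],[30,[-0.69,-0.009,0.065],0],[30,[-0.69,-0.009,0.065],0],[30,[-0.69,-0.009,0.065],0],[30,[0,0,0],-0.045],[30,[0,0,0],-0.045],[30,[0,0,0],-0.045],[30,[0,0,0],-0.045],[30,[0,0,0],-0.045],[30,[0,0,0],-0.045],[30,[0,0,0],-0.045],[30,[0,0,0],-0.045],[30,[0,0,0],-0.045],[30,[0,0,0],-0.045],[30,[0,0,0],0],[30,[0,0,0],0]]' 30
python3 - <<'E'
from h import *
p=np.load('dock.npy'); M=T(); np.save('M4.npy',M); s=read_state(); print(np.degrees(s['eef_rot'][2]),s['joints'][5])
im=camera('wrist')[:,:,::-1].copy(); cv2.imwrite('pics/raw4.png',im); k=2
rs=[(q,r) for q in ('knob','clamp') for r in regions_of('wrist',q)]
for q,r in rs: print(q,round(r['conf'],2),np.round(r['rect']),[np.round(x,1) for x in minrect('wrist',r['pixels'],36,M)])
x0,y0=110,80; im=cv2.resize(im[y0:y0+300,x0:x0+300],None,fx=k,fy=k)
def poly(P,col):
    q=np.int32(np.round((w2px('wrist',dockP(p,P),M)-[x0,y0])*k)); cv2.polylines(im,[q],True,col,1)
t=np.linspace(0,6.28,60)
poly(np.c_[36*np.cos(t),-87+36*np.sin(t),0*t+44],(0,255,0))
poly([[-46,-133,44],[46,-133,44],[46,-41,44],[-46,-41,44]],(0,0,255))
poly([[-14,-93,36],[14,-93,36],[14,-81,36],[-14,-81,36]],(0,255,255))
cv2.imwrite('pics/w5.png',im)
E
```

```text
clock: 14.5
eef_pos: [496.2, -106.6, 66.5]
eef_rot: [3.142, -0.001, 2.907]
wrist_force: [-0.5, -0.5, 0.0]
finger_gap: 30.0
finger_force: 0.0
166.54826413669716 -1.6199023427562045
knob 0.62 [255. 194.  33.  38.] [array([ 492.5, -105.3]), array([32.4, 26.7]), np.float64(16.5)]
knob 0.4 [287. 184. 119. 106.] [array([498.1, -46.6]), array([27.7, 88.8]), np.float64(85.8)]
clamp 0.56 [287. 184. 123. 104.] [array([498.1, -46.6]), array([26.8, 87.2]), np.float64(85.4)]
```

View pics/w5.png

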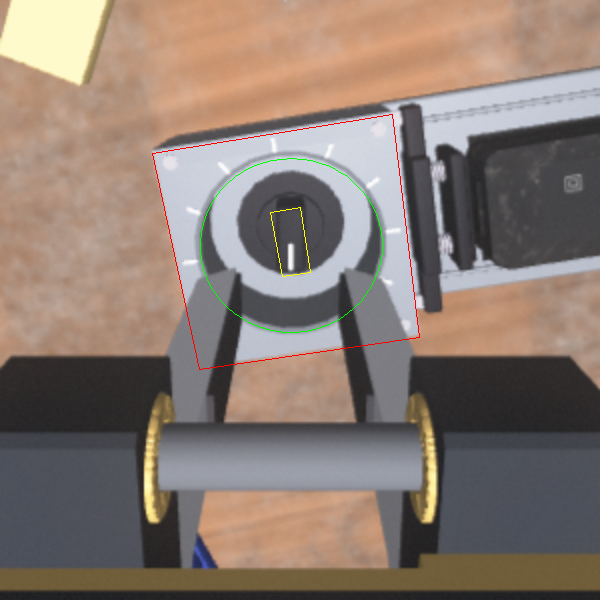

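The charger sits in the bay clear of the cheek. The knob bar, px (290,239) in the crop, lies along the tool x, so q≈0.16 rad, and it is centred between the fingers. I'll descend into the well.

```bash
python3 -m jog '[[28,[-0.01,0,0.25],0],[28,[0,0,0.35],0],[28,[0,0,0.35],0],[28,[0,0,0.25],0],[28,[0,0,0.15],0],[28,[0,0,0.08],0],[28,[0,0,0.06],0],[28,[0,0,0.04],0],[28,[0,0,0.03],0],[28,[0,0,0],0]]' 30
```

```text
clock: 15.65
eef_pos: [497.0, -106.9, -11.0]
eef_rot: [-3.142, 0.0, 2.911]
wrist_force: [0.3, -0.2, 0.6]
finger_gap: 28.2
finger_force: 0.0
```

```bash
python3 -m jog '[[28,[0,0,0.02],0],[28,[0,0,0.02],0],[5,[0,0,0],0],[5,[0,0,0],0],[5,[0,0,0],0],[5,[0,0,0],0],[5,[0,0,0],0]]' 15
python3 -c "
from cell import *
s=read_state();print(s['moment'],s['wrist_force'],s['eef_rot'],s['joints'])"
```

```text
clock: 16.35
eef_pos: [497.0, -106.6, -13.1]
eef_rot: [3.141, 0.0, 2.911]
wrist_force: [0.5, 3.1, 1.1]
finger_gap: 12.0
finger_force: 15.0
[ 0.7284516  -0.1332724  -0.07673056] [0.52715472 3.07529037 1.08877046] [3.14132492e+00 8.56580363e-05 2.91120926e+00] [-2.83515283e-01  4.48779594e-01  1.79973366e+00  3.49061845e-04
  8.93008114e-01 -1.62414711e+00]
```

```bash
cat > st.py <<'E'
from h import *
s=read_state();y=s['eef_rot'][2]; p=np.load('dock.npy')
print('q_est',round((np.pi+p[2]-y),4),'Mz',round(s['moment'][2],4),'F',np.round(s['wrist_force'],1),'e6',round(s['effort'][5],3),'qd',np.abs(s['qd']).max().round(4))
E
python3 -m jog '[[5,[0,0,0],0],[5,[0,0,0],0],[5,[0,0,0],0.01],[5,[0,0,0],0.02],[5,[0,0,0],0.02],[5,[0,0,0],0.02]]' 40; python3 st.py
python3 -m jog '[[5,[0,0,0],0.02],[5,[0,0,0],0.02],[5,[0,0,0],0.02]]' 40; python3 st.py
python3 -m jog '[[5,[0,0,0],0.02],[5,[0,0,0],0.02],[5,[0,0,0],0.01]]' 40; python3 st.py
```

```text
clock: 16.95
eef_pos: [497.1, -106.6, -13.1]
eef_rot: [3.141, 0.0, 2.689]
wrist_force: [1.8, 4.9, 1.0]
finger_gap: 11.4
finger_force: 40.0
q_est 0.3792 Mz 0.1047 F [1.8 4.9 1. ] e6 -1.141 qd 0.625
clock: 17.25
eef_pos: [497.1, -106.5, -13.1]
eef_rot: [3.141, -0.0, 2.501]
wrist_force: [1.7, 5.7, 0.2]
finger_gap: 11.8
finger_force: 40.0
q_est 0.5676 Mz 0.1857 F [1.7 5.7 0.2] e6 -1.132 qd 0.6245
clock: 17.55
eef_pos: [497.1, -106.5, -13.1]
eef_rot: [3.141, -0.0, 2.344]
wrist_force: [2.6, 5.9, 0.7]
finger_gap: 11.6
finger_force: 40.0
q_est 0.7246 Mz 0.2025 F [2.6 5.9 0.7] e6 0.054 qd 0.2836
```

```bash
python3 -m jog '[[5,[0,0,0],0.01],[5,[0,0,0],0.01],[5,[0,0,0],0.01],[5,[0,0,0],0]]' 40 >/dev/null; python3 st.py
python3 -m jog '[[5,[0,0,0],0.01],[5,[0,0,0],0]]' 40 >/dev/null; python3 st.py
python3 -m jog '[[5,[0,0,0],0.01],[5,[0,0,0],0]]' 40 >/dev/null; python3 st.py
python3 -m jog '[[5,[0,0,0],0.01],[5,[0,0,0],0]]' 40 >/dev/null; python3 st.py
```

```text
q_est 0.8176 Mz 0.1292 F [3.1 6.9 1.4] e6 0.645 qd 0.0284
q_est 0.849 Mz 0.1285 F [2.2 6.9 0.5] e6 0.605 qd 0.025
q_est 0.8803 Mz 0.0956 F [3.1 6.8 1. ] e6 0.605 qd 0.0239
q_est 0.9118 Mz 0.0989 F [2.4 5.5 0.3] e6 0.605 qd 0.0245
```

```bash
for i in 1; do python3 -m jog '[[5,[0,0,0],0.007],[5,[0,0,0],0.007]]' 40 >/dev/null; python3 st.py
python3 -m jog '[[5,[0,0,0],0.005],[5,[0,0,0],0.005]]' 40 >/dev/null; python3 st.py
python3 -m jog '[[5,[0,0,0],0.005]]' 40 >/dev/null; python3 st.py
python3 -m jog '[[5,[0,0,0],0.005]]' 40 >/dev/null; python3 st.py; done
```

```text
q_est 0.9555 Mz 0.173 F [2.3 6.9 1. ] e6 -0.31 qd 0.219
q_est 0.9867 Mz 0.2065 F [ 1.5  5.7 -0.1] e6 -0.134 qd 0.1554
q_est 1.0024 Mz 0.172 F [2.7 6.2 0.5] e6 -0.128 qd 0.1569
q_est 1.0181 Mz 0.1844 F [2.4 6.9 0.1] e6 -0.112 qd 0.1566
```

```bash
python3 -m jog '[[5,[0,0,0],0.005]]' 40 >/dev/null; python3 st.py
python3 -m jog '[[5,[0,0,0],0.005]]' 40 >/dev/null; python3 st.py
python3 -m jog '[[5,[0,0,0],0.005]]' 40 >/dev/null; python3 st.py
python3 -m jog '[[5,[0,0,0],0.005]]' 40 >/dev/null; python3 st.py
```

```text
q_est 1.0338 Mz 0.2184 F [ 2.8  6.8 -0.3] e6 -0.096 qd 0.156
q_est 1.0494 Mz 0.2328 F [2.4 7.1 0.6] e6 -0.08 qd 0.1559
q_est 1.0651 Mz 0.2351 F [3.  7.4 0.8] e6 -0.064 qd 0.1566
q_est 1.0808 Mz 0.2936 F [ 3.1  6.7 -0. ] e6 -0.048 qd 0.1553
```

```bash
python3 -m jog '[[5,[0,0,0],0.005]]' 40 >/dev/null; python3 st.py
```

```text
q_est 1.0965 Mz 0.2902 F [2.4 7.8 0.6] e6 -0.032 qd 0.1564
```

```bash
python3 -m jog '[[28,[0,0,0],0],[28,[0,0,0],0],[28,[0,0,0],0],[28,[0,0,0],0],[28,[0,0,-0.1],0],[28,[0,0,-0.3],0],[28,[0,0,-0.5],0],[28,[0,0,-0.6],0],[28,[0,0,-0.6],0],[28,[0,0,-0.5],0],[28,[0,0,0],0],[28,[0,0,0],0]]' 15
python3 st.py
python3 - <<'E'
from h import *
p=np.load('dock.npy'); M=T()
im=camera('wrist')[:,:,::-1].copy(); im=cv2.resize(im,None,fx=1.5,fy=1.5)
cv2.imwrite('pics/w6.png',im)
E
```

```text
clock: 20.85
eef_pos: [497.0, -106.9, 117.0]
eef_rot: [3.141, 0.001, 1.972]
wrist_force: [-0.3, -0.0, -0.4]
finger_gap: 28.0
finger_force: 0.0
q_est 1.0963 Mz 0.0282 F [-0.3 -0.  -0.4] e6 -0.0 qd 0.0248
```

View pics/w6.png

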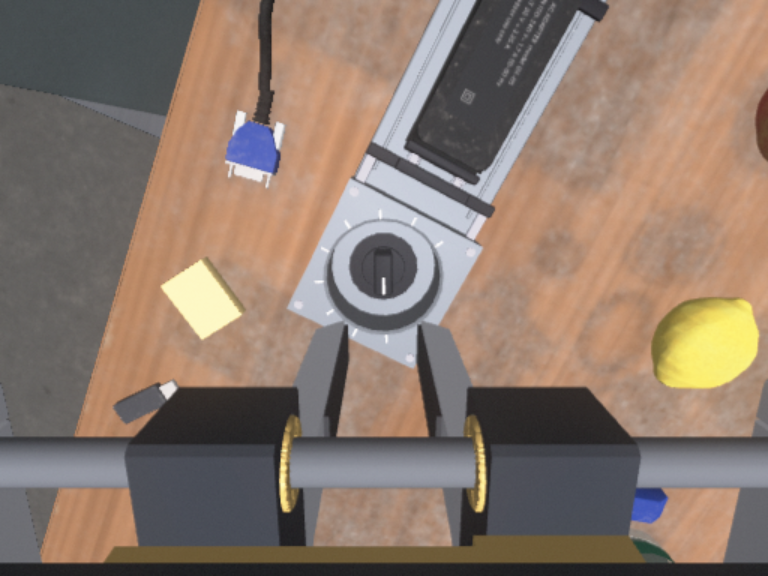

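The knob bar at px (383,270) is still where I left it, the cheek at (443,165) is against the charger, and the other things haven't moved.

```bash
python3 -c "
from cell import *
print(sign_off())"
```

```text
the job is handed in; nothing more can be done
None
```

The charger lies in the dock bay, clamped at an estimated 8–9 N (judged from the wrist torque while turning the knob, not measured directly). The knob is left at about 1.10 rad, and I handed the job in after about 21 s of robot time.

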